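# Change the wrong plate on a two-colour pad-printing bed

### The arm

A 7-joint arm with a two-finger parallel gripper is mounted at the origin on a cart in front of the work surface, level with it; the furniture and walls round the work are solid. World frame = base frame: x ahead of the robot, y to its left, z up, the work surface at z = 0. Lengths are in m, angles in degrees, forces in N, time in s.
With the tool pointing down it reaches from about 0.425 to 0.8 m from the base axis. Payload 8.3 kg.
Tool frame: the origin (TCP) lies midway between the tips of the shut fingers; the grasp point (between the pads) lies r.tcp_to_grasp behind it (r.tcp_to_grasp is the distance from the TCP to the grasp point, in m); z points along the fingers, y is the line along which they close (so a half turn about z gives the same grasp; the last joint's range is limited). The gripper opens to 85 mm and grips with 20 to 120 N. Pads are 22 mm wide; open, the fingers measure 114 mm over their backs; the gripper's body (76 mm by 85 mm) begins 54 mm behind the grasp point. The pads swing forward as they close: fully open they stand 13 mm farther back than shut.
Start: joints at [67.042, 21.967, 0.94, 78.501, -0.361, 79.538, -2.664], TCP at [0.207, -0.59, 0.231] pointing down, gripper open.
Joint ranges: [-169.22, 169.22], [-14.56, 117.87], [-87.37, 89.26], [10.42, 133.3], [-82.24, 262.24], [0.94, 117.77], [-172.7, 172.7]. Speed limits (degrees/s): [136.94, 136.94, 172.46, 172.46, 180, 180, 180].

### API

Orientations are given as [roll, pitch, yaw] about the fixed x, y, z axes, in that order (R = Rz(yaw) Ry(pitch) Rx(roll)).
In Python, from rig import r gives the robot as it stands.
- The arm moves only by the shell command python3 -m pendant 'ROWS'. ROWS is JSON, a list of rows, each an object with "xyz": the shift along the tool's x, y, z in units of 0.2 m (1.0 is 0.2 m), a list of three; "dr": the turn, a rotation vector about the tool's x, y, z in units of pi/2 rad (1.0 is pi/2 rad), a list of three; "fingers": the opening, from 0 (shut) to 1 (fully open). A call has 1 to 20 rows; each row is the pose to reach, as a shift and turn from the pose commanded when the call began, along the tool's axes at that moment; what a row does not reach only later rows make up. A row lasts 1/10 s, in which the tool goes at most 50 mm and 8.59 degrees, less where a joint would pass 70% of its speed; a pose out of reach is approached as far as the arm can. A call with a number of a shift or a turn outside -1 to 1 is refused whole. A call with a gripper value outside its range is refused whole. The fingers move at their own pace and stop on an object; the grip force is fixed at half the most. Time passes only in rows, so rows that repeat a pose let the fingers close. It gives the time, the measured TCP pose, the force, the opening and the grip force at its end, in the units of the state.
- r.state(): the state, without advancing time (a new reading comes with each control period).
- r.grab_frame(name): name is "side" or "top" or "wrist"; returns (picture, depth): 480x640x3 uint8, red, green, blue; 480x640 float32, m along the optical axis (not along the pixel's ray), 0 where there is no reading.
- r.camera_info(name): a dict with "camera_matrix" (3x3 intrinsics, pixels), "T" (4x4, takes a point from camera to world coordinates); the wrist camera has in their place "T_tool_cam" (4x4, takes a point from camera to tool coordinates, whose origin is the TCP and whose axes are the flange's). Camera axes: x right, y down, z forward; pixel columns grow to the right and rows downward; lengths in m; the calibration is good to about 2 mm. A picture is of the moment at which its call begins: read the wrist's pose just before it. camera_info takes no time and is no camera call.
- r.sign_off(): hands the job in; it is judged then, once.
The state is a dict: "time": time; "qpos": joint angles; "joint_vel": joint speeds; "effort": joint torques, N m; "position": TCP position; "orientation": TCP orientation; "force": force on the tool from outside, world axes, zero at the start; "wrist_torque": the same for the moment, N m; "finger_gap": opening from 0.0 (shut) to 1.0 (fully open); "finger_force": force on a finger pad.
Only numpy, scipy, OpenCV 4.12 (cv2) and the standard library are available. Lean on these libraries where they do the work, as an engineer would, in place of code of your own. Each camera call takes 0.05 s, during which the arm holds its last target. There are 200 camera calls.

### The job

The two-colour plate bed is being set up for a round badge, which needs the ring plate and the disc plate, but a cross plate sits where the disc plate belongs. Take the ink cup and the keeper bar of that bay off and stand them upright on free bench top clear of the bed and the galley, lay the cross plate flat in the free middle place of the wooden galley, and only then seat the disc plate from the galley in the empty bay with its motif to the front; then put the keeper bar and the ink cup back where they stood. Keep the ink cups upright all the time, and do not disturb the other bay or the plate with three bars.

Things in the scene. Friction and masses are not known exactly. Their poses are not given: they have to be found in the camera images.
- plate_bed: Fixed grey bed 176x224 (all in mm), base top z 12. Origin: underside, -x front. Two bays at y +55 (left, blue) and -55 (right, red). Plate seats at x 0, underside z 24, on a pedestal 46 wide between pointed dowels (tops z 46; at x +-42, 38.5 either side; behind at x 64.5; play 5-6 mm). Keeper stands at x -69, z 12, between dowels 36.5 either side (tops z 42), play 5 mm. Cup stands at x +24, z 34.
- galley: Fixed wooden tray 200 (x) x 300 (y) mm, dark floor 4 mm up; rails 26 mm high, inner faces at x +-86 and y +136; -y end open. Origin: centre of underside. Three places for plates, length along x, at x 0, y +78, -12, -102 mm: the middle one (y -12) is free at the start, the disc and the three-bar plate lie on the other two, either way.
- plate_ring: Steel plate 110 (x) x 60 (y) x 10 mm, 0.4 kg, black ring motif. Correct; sits in one bay of the bed and stays there. Origin: centre of underside; motif centred at x -22 mm (front half), the +x half is blank and carries an ink cup.
- plate_cross: Steel plate 110 (x) x 60 (y) x 10 mm, 0.4 kg, black X-shaped cross motif. The wrong plate, in the other bay at the start, under that bay's keeper lip and ink cup. Origin: centre of underside; motif centred at x -22 mm (front half), the +x half is blank. Grip across the 60 mm width at mid-length.
- plate_disc: Steel plate 110 (x) x 60 (y) x 10 mm, 0.4 kg, solid black disc motif. The right plate, in the galley at the start. Origin: centre of underside; motif centred at x -22 mm (front half), the +x half is blank. Grip across the 60 mm width at mid-length.
- plate_bars: Steel plate 110 (x) x 60 (y) x 10 mm, 0.4 kg, three parallel black bars as motif. Of another job; lies in the galley and stays there. Origin: centre of underside; motif centred at x -22 mm (front half), the +x half is blank.
- keeper_blue: Dark steel keeper bar of the left bay (y +55) with a blue grip; 0.25 kg. Foot 18 (x) x 56 (y) mm, origin: centre of the foot's underside. From 24 to 32 mm up a lip reaches 20 mm beyond the foot to +x (rear) and hooks over the plate's front edge with 2 mm of air. Grip block 20x20 mm over the origin, 32 to 57 mm up. Stands on its foot; lifts straight up.
- keeper_red: Dark steel keeper bar of the right bay (y -55) with a red grip; 0.25 kg. Foot 18 (x) x 56 (y) mm, origin: centre of the foot's underside. From 24 to 32 mm up a lip reaches 20 mm beyond the foot to +x (rear) and hooks over the plate's front edge with 2 mm of air. Grip block 20x20 mm over the origin, 32 to 57 mm up. Stands on its foot; lifts straight up.
- cup_blue: Round closed ink cup of the left bay (y +55), blue body; 0.22 kg. Origin: centre of underside. Steel foot ring 53 mm across, body to 30 mm high, narrowing neck of 21 mm, then a black knob 25 mm across from 38 to 51 mm up, to grip. Stands loose on the blank rear half of the plate.
- cup_red: Round closed ink cup of the right bay (y -55), red body; 0.22 kg. Origin: centre of underside. Steel foot ring 53 mm across, body to 30 mm high, narrowing neck of 21 mm, then a black knob 25 mm across from 38 to 51 mm up, to grip. Stands loose on the blank rear half of the plate.
Not all that is in view belongs to the job. There is more than one size of the cup_red; the job needs the middle-sized.

How it is judged (in metres and radians):
On the way, in this order (a step that is already met when the one before it is completed fails the run):
1. the ink cup and the keeper bar of the cross plate's bay stand upright and released on the bench, the cross plate still in its bay (((y of plate_cross in the frame of plate_bed above 0 m and height (world z) of each of cup_blue, keeper_blue below 0.004 m and angle between each of cup_blue, keeper_blue's own z axis and vertical below 0.08 rad and linear speed of each of cup_blue, keeper_blue below 0.03 m/s and contact force between the fingers and cup_blue below 0.05 N and contact force between the fingers and keeper_blue below 0.05 N) or (y of plate_cross in the frame of plate_bed below 0 m and height (world z) of each of cup_red, keeper_red below 0.004 m and angle between each of cup_red, keeper_red's own z axis and vertical below 0.08 rad and linear speed of each of cup_red, keeper_red below 0.03 m/s and contact force between the fingers and cup_red below 0.05 N and contact force between the fingers and keeper_red below 0.05 N)) and distance of plate_cross from where it was at the start of the episode below 0.012 m), for 0.2 s.
2. the cross plate lies flat and released in the middle place of the galley (x of plate_cross in the frame of galley between -0.035 and 0.035 m and y of plate_cross in the frame of galley between -0.042 and 0.018 m and z of plate_cross in the frame of galley between 0.001 and 0.0065 m and angle between plate_cross's own z axis and vertical below 0.06 rad and linear speed of plate_cross below 0.03 m/s and contact force between the fingers and plate_cross below 0.05 N), for 0.2 s.
3. the disc plate is seated and released in the emptied bay (x of plate_disc in the frame of plate_bed between -0.009 and 0.009 m and z of plate_disc in the frame of plate_bed between 0.0215 and 0.0265 m and (y of plate_disc in the frame of plate_bed between 0.046 and 0.064 m or y of plate_disc in the frame of plate_bed between -0.064 and -0.046 m) and angle between plate_disc's own z axis and vertical below 0.06 rad and angle between the x axis of plate_disc and the x axis of plate_bed, either way round below 0.12 rad and linear speed of plate_disc below 0.03 m/s and contact force between the fingers and plate_disc below 0.05 N), for 0.2 s.
At the end, for the whole second after the job is handed in: Disc plate flat in the cross plate's bay, centred to 9 mm, square, motif to the front; cross plate flat in the galley's middle place (35 mm along, 30 mm across); keepers and cups upright within 15 mm of their start places, ring plate 10 mm, three-bar plate 15 mm; all released, at rest (all of step 2 and all of step 3 and ((y of plate_disc in the frame of plate_bed above 0 m and x of cup_blue in the frame of plate_disc between 0.007 and 0.041 m) or (y of plate_disc in the frame of plate_bed below 0 m and x of cup_red in the frame of plate_disc between 0.007 and 0.041 m)) and distance of plate_ring from where it was at the start of the episode below 0.01 m and distance of each of plate_bars, cup_blue, cup_red, keeper_blue, keeper_red from where it was at the start of the episode below 0.015 m and angle between each of cup_blue, cup_red, keeper_blue, keeper_red's own z axis and vertical below 0.06 rad and linear speed of each of cup_blue, cup_red, keeper_blue, keeper_red below 0.02 m/s and contact force between the fingers and cup_blue below 0.05 N and contact force between the fingers and cup_red below 0.05 N and contact force between the fingers and keeper_blue below 0.05 N and contact force between the fingers and keeper_red below 0.05 N and angle between the x axis of each of keeper_blue, keeper_red and the x axis of plate_bed, either way round below 0.15 rad and x of plate_bed in the frame of keeper_blue above 0 m and x of plate_bed in the frame of keeper_red above 0 m); the robot touches nothing.
It fails at once if an ink cup is tipped by more than 0.5 rad (angle between any of cup_blue, cup_red's own z axis and vertical above 0.5 rad).
It fails at once if the ring plate is moved by more than 12 mm, or its keeper bar or ink cup by more than 15 mm ((y of plate_ring in the frame of plate_bed above 0 m and distance of any of cup_blue, keeper_blue from where it was at the start of the episode above 0.015 m) or (y of plate_ring in the frame of plate_bed below 0 m and distance of any of cup_red, keeper_red from where it was at the start of the episode above 0.015 m) or distance of plate_ring from where it was at the start of the episode above 0.012 m).
It fails at once if the three-bar plate is moved by more than 20 mm (distance of plate_bars from where it was at the start of the episode above 0.02 m).
It also fails if it takes over 136 s, if anything falls off the work surface, if the arm or the gripper's body presses on something with over 40 N, if the wrist force passes 120 N, or if a joint passes its speed limit or range.

## Working session

There is one attempt and no reset: what is moved stays moved. The work goes in short steps, Python scripts to look and compute and a shell command to move; the robot and the scene stay as the last step left them, time stands still between calls to the robot, and variables do not carry over. Pictures are saved under pics/ and viewed, at most 14 in all, crops included, and the job is handed in when it is done.

```bash
mkdir -p pics; ls
cat > h.py <<'E'
from rig import r
import numpy as np, cv2
from scipy.spatial.transform import Rotation as R
def snap(n,f):
    s=r.state(); im,d=r.grab_frame(n); cv2.imwrite('pics/'+f+'.png',im[:,:,::-1]); np.savez('pics/'+f+'.npz',im=im,d=d,p=s['position'],o=s['orientation']); return im,d,s
def camT(n,p=None,o=None):
    c=r.camera_info(n); K=np.array(c['camera_matrix'])
    if 'T' in c: return K,np.array(c['T'])
    T=np.eye(4); T[:3,:3]=R.from_euler('xyz',o,degrees=True).as_matrix(); T[:3,3]=p
    return K,T@np.array(c['T_tool_cam'])
def load(f,n):
    z=np.load('pics/'+f+'.npz'); K,T=camT(n,z['p'],z['o']); return z['im'],z['d'],K,T
def ray(K,T,u,v,h):
    d=T[:3,:3]@np.linalg.solve(K,[u,v,1.]); return T[:3,3]+d*(h-T[2,3])/d[2]
def pts(d,K,T):
    v,u=np.mgrid[:480,:640]; c=np.stack([(u-K[0,2])/K[0,0]*d,(v-K[1,2])/K[1,1]*d,d],-1); return c@T[:3,:3].T+T[:3,3]
E
python3 - <<'E'
from h import *
print(r.state(), r.tcp_to_grasp)
for n in('top','side','wrist'):
    snap(n,n+'0'); print(n,r.camera_info(n))
E
```

```text
pics
{'time': 0.0, 'qpos': array([67.04077033, 22.01549159,  0.93770962, 78.56302621, -0.35992168,
       79.53941193, -2.66410539]), 'joint_vel': array([-0.04719028, -0.01005803,  0.04478444, -0.01611863,  0.02615375,
        0.09222391, -0.01640117]), 'effort': array([ 2.90200069e-04, -6.27597857e+01,  8.44594203e-01, -3.71830523e+01,
        1.65794796e-02,  1.43928715e-02,  1.07917078e-04]), 'position': array([ 0.20699817, -0.58917022,  0.23026265]), 'orientation': array([-1.79884955e+02,  3.03665685e-03,  1.93597260e+01]), 'force': array([-0.50416257, -0.24805549,  0.40206253]), 'wrist_torque': array([ 0.02599793,  0.03018397, -0.02460241]), 'finger_force': 0.0, 'finger_gap': 0.9969894014739467} 0.0187
top {'camera_matrix': array([[519.98339488,   0.        , 308.25037547],
       [  0.        , 519.98339488, 239.77357319],
       [  0.        ,   0.        ,   1.        ]]), 'T': array([[ 0.02584211, -0.99362954,  0.10969284,  0.44669727],
       [-0.99963653, -0.02652834, -0.00480096,  0.01752569],
       [ 0.00768035, -0.1095289 , -0.99395394,  0.9603935 ],
       [ 0.       
[... 308 characters left out ...]
,  0.5401673 , -0.82796083,  0.6920108 ],
       [-0.00141669, -0.83763844, -0.54622324,  0.50452031],
       [ 0.        ,  0.        ,  0.        ,  1.        ]])}
wrist {'camera_matrix': array([[350.5631778 ,   0.        , 322.14240793],
       [  0.        , 350.5631778 , 237.7640241 ],
       [  0.        ,   0.        ,   1.        ]]), 'T_tool_cam': array([[-4.94500722e-04, -9.62303946e-01, -2.71975864e-01,
         6.80457200e-02],
       [ 9.99999394e-01, -2.08231795e-04, -1.08141267e-03,
         2.19054420e-04],
       [ 9.84013653e-04, -2.71976234e-01,  9.62303466e-01,
        -1.42993696e-01],
       [ 0.00000000e+00,  0.00000000e+00,  0.00000000e+00,
         1.00000000e+00]])}
```

View pics/top0.png

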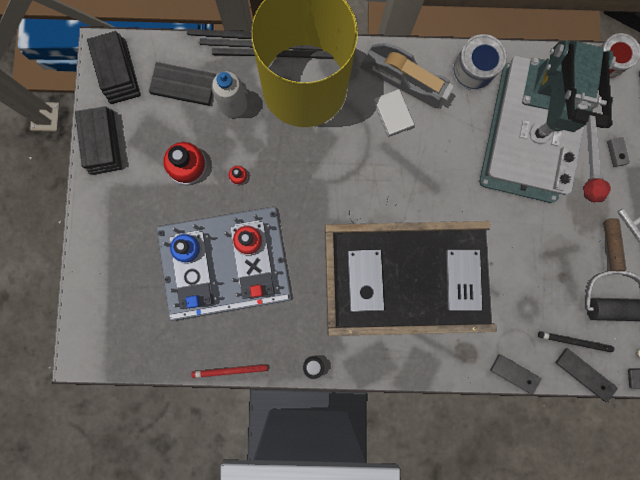

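View pics/side0.png

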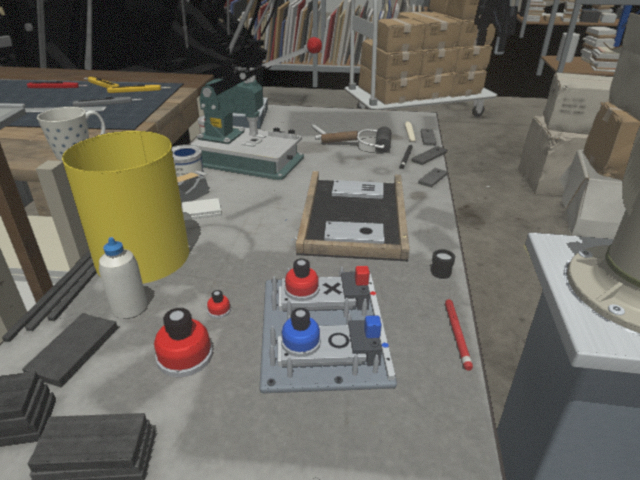

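Run:
```python
from h import *
im,d,K,T=load('top0','top'); P=pts(d,K,T)
ims,ds,Ks,Ts=load('side0','side'); Ps=pts(ds,Ks,Ts)
def tell(name,im,P):
    h=cv2.cvtColor(im,cv2.COLOR_RGB2HSV)
    for c,m in(('red',((h[...,0]<8)|(h[...,0]>172))&(h[...,1]>150)&(h[...,2]>70)),('blue',(h[...,0]>100)&(h[...,0]<125)&(h[...,1]>150)&(h[...,2]>70))):
        n,l,s,ce=cv2.connectedComponentsWithStats(m.astype(np.uint8))
        for i in range(1,n):
            if s[i,4]>40:
                q=P[l==i]; q=q[np.isfinite(q).all(1)]
                print(name,c,ce[i].round(1),s[i,2:],'med',np.median(q,0).round(3),'zmax',np.percentile(q[:,2],95).round(3))
tell('top',im,P); tell('side',ims,Ps)
for u,v in [(120,250),(300,180),(400,170),(410,190),(367,280),(464,280),(410,280),(332,227),(492,227),(492,327),(330,330),(275,208),(158,226),(170,318),(290,295),(350,250),(381,250),(384,310),(352,311)]:
    print(u,v,P[v,u].round(3))
a=cv2.resize(im[130:330,140:340],(600,600),interpolation=cv2.INTER_CUBIC); cv2.imwrite('pics/crop1.png',a[:,:,::-1])
```

```text
top red [621.3  52.1] [ 21  20 312] med [ 0.911 -0.555  0.048] zmax 0.051
top red [184.7 163.6] [ 39  40 837] med [0.676 0.235 0.042] zmax 0.046
top red [237.5 175.4] [ 17  18 176] med [0.665 0.145 0.019] zmax 0.022
top red [596.6 189.6] [ 26  23 445] med [ 0.596 -0.359  0.298] zmax 0.303
top red [247.1 240.5] [ 28  27 402] med [0.539 0.117 0.062] zmax 0.065
top red [255.7 290.5] [ 12  12 124] med [0.456 0.1   0.068] zmax 0.071
top red [233.3 370.3] [ 66  12 384] med [0.313 0.14  0.011] zmax 0.014
top blue [51.8 33.1] [  64   29 1426] med [ 1.131  0.711 -0.364] zmax -0.36
top blue [150.6  24.4] [ 93   8 453] med [ 1.161  0.45  -0.362] zmax -0.357
top blue [223.6  79.6] [ 15  14 158] med [0.806 0.163 0.118] zmax 0.129
top blue [185.1 248.4] [ 29  27 409] med [0.523 0.223 0.062] zmax 0.066
top blue [191.5 301.3] [ 12  13 132] med [0.435 0.209 0.068] zmax 0.071
side red [313.9  44.3] [ 13  14 140] med [ 0.596 -0.353  0.291] zmax 0.3
side red [52.8 84.8] [ 50   5 192] med [ 1.43  -0.652  0.092] zmax 0.096
side red [361.9 274.4] [ 13  19 206] med [0.455 0.11  0.066] zmax 0.07
side red [30
[... 443 characters left out ...]
] [ 15  21 250] med [0.434 0.218 0.067] zmax 0.069
side blue [300.1 335.1] [ 36  33 673] med [0.524 0.246 0.062] zmax 0.064
120 250 [ 0.524  0.361 -0.001]
300 180 [ 0.666  0.031 -0.004]
400 170 [ 0.69  -0.157 -0.001]
410 190 [ 0.652 -0.176  0.   ]
367 280 [ 0.481 -0.096  0.01 ]
464 280 [ 0.485 -0.273  0.013]
410 280 [ 0.483 -0.177 -0.001]
332 227 [ 0.575 -0.03   0.023]
492 227 [ 0.586 -0.33  -0.001]
492 327 [ 0.402 -0.319  0.024]
330 330 [ 0.39  -0.03   0.024]
275 208 [0.609 0.076 0.012]
158 226 [0.57  0.29  0.011]
170 318 [0.403 0.258 0.013]
290 295 [0.45  0.043 0.01 ]
350 250 [ 0.536 -0.065 -0.   ]
381 250 [ 0.537 -0.122  0.002]
384 310 [ 0.427 -0.129  0.004]
352 311 [ 0.424 -0.07   0.006]
```

View pics/crop1.png

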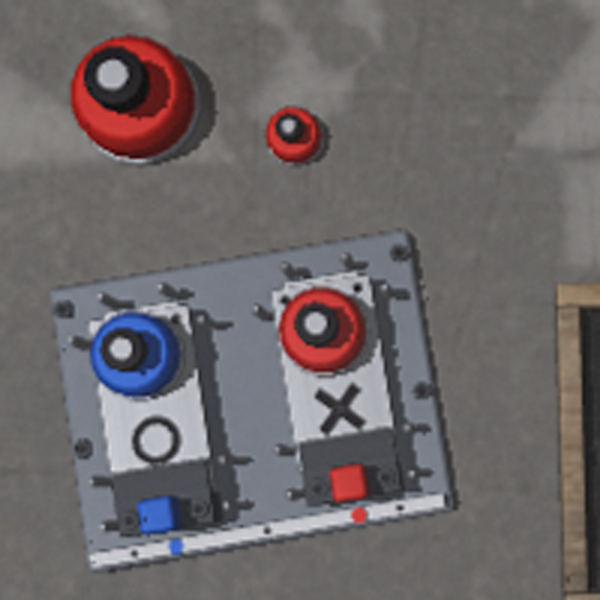

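The red cups: large at (184,163), small at (238,175), and middle-sized at (247,240), which stands on the cross plate. The middle one is meant; the crop confirms the size order and that the cross is in the red (right) bay. Next I move in for a wrist view.

```bash
cat >> h.py <<'E'
def go(*W):
    """rows (tool units) for world waypoints x,y,z,yaw from current pose"""
    s=r.state(); Rt=R.from_euler('xyz',s['orientation'],degrees=True); p=s['position']
    print('at',p.round(4),s['orientation'].round(2),'gap',round(s['finger_gap'],3))
    for w in W:
        a=Rt.inv().apply(np.array(w[:3])-p)/.2; b=(Rt.inv()*R.from_euler('xyz',[180,0,w[3]],degrees=True)).as_rotvec()/(np.pi/2)
        print(w,'xyz',a.round(3),'dr',b.round(3))
E
python3 -c "
from h import *
go((.30,-.45,.27,19.36),(.36,-.41,.27,19.36),(.40,-.30,.27,11))"
```

```text
at [ 0.207  -0.5893  0.2305] [-179.91    0.     19.36] gap 1.0
(0.3, -0.45, 0.27, 19.36) xyz [ 0.669 -0.503 -0.197] dr [-0.001  0.    -0.   ]
(0.36, -0.41, 0.27, 19.36) xyz [ 1.019 -0.593 -0.197] dr [-0.001  0.    -0.   ]
(0.4, -0.3, 0.27, 11) xyz [ 1.39  -1.045 -0.196] dr [-0.001  0.     0.093]
```

```bash
python3 -m pendant '[{"xyz":[0.33,-0.25,-0.2],"dr":[0,0,0],"fingers":1},{"xyz":[0.67,-0.5,-0.2],"dr":[0,0,0],"fingers":1},{"xyz":[0.95,-0.7,-0.2],"dr":[0,0,0.093],"fingers":1},{"xyz":[0.95,-0.9,-0.2],"dr":[0,0,0.093],"fingers":1},{"xyz":[0.95,-0.9,-0.2],"dr":[0,0,0.093],"fingers":1},{"xyz":[0.95,-0.9,-0.2],"dr":[0,0,0.093],"fingers":1},{"xyz":[0.95,-0.9,-0.2],"dr":[0,0,0.093],"fingers":1},{"xyz":[0.95,-0.9,-0.2],"dr":[0,0,0.093],"fingers":1}]'; python3 -c "
from h import *
go((.44,-.2,.27,11),(.46,-.1,.30,11),(.47,0.05,.30,11),(.47,.12,.30,11))"
```

```text
time: 0.95
position: [0.3266, -0.3569, 0.2714]
orientation: [180.0, 0.0, 11.0]
force: [0.1, 0.3, -0.0]
finger_gap: 1.0
finger_force: 0.0
at [ 0.3266 -0.3569  0.2714] [1.7997e+02 1.0000e-02 1.1030e+01] gap 1.0
(0.44, -0.2, 0.27, 11) xyz [ 0.707 -0.662  0.006] dr [0. 0. 0.]
(0.46, -0.1, 0.3, 11) xyz [ 0.9   -1.133 -0.144] dr [0. 0. 0.]
(0.47, 0.05, 0.3, 11) xyz [ 1.093 -1.86  -0.144] dr [0. 0. 0.]
(0.47, 0.12, 0.3, 11) xyz [ 1.16  -2.204 -0.144] dr [0. 0. 0.]
```

```bash
python3 -m pendant '[{"xyz":[0.25,-0.2,-0.1],"dr":[0,0,0],"fingers":1},{"xyz":[0.5,-0.4,-0.1],"dr":[0,0,0],"fingers":1},{"xyz":[0.7,-0.65,-0.14],"dr":[0,0,0],"fingers":1},{"xyz":[0.8,-0.85,-0.14],"dr":[0,0,0],"fingers":1},{"xyz":[0.85,-0.95,-0.14],"dr":[0,0,0],"fingers":1},{"xyz":[0.85,-0.95,-0.14],"dr":[0,0,0],"fingers":1},{"xyz":[0.85,-0.95,-0.14],"dr":[0,0,0],"fingers":1},{"xyz":[0.85,-0.95,-0.14],"dr":[0,0,0],"fingers":1}]'; python3 -c "
from h import *
snap('wrist','w1')
go((.47,0.05,.27,11),(.48,.12,.25,11))"
```

```text
time: 1.75
position: [0.4569, -0.1404, 0.2988]
orientation: [180.0, 0.1, 10.8]
force: [-0.3, -0.8, -0.1]
finger_gap: 1.0
finger_force: 0.0
at [ 0.4567 -0.1408  0.2989] [-1.800e+02  5.000e-02  1.074e+01] gap 1.001
(0.47, 0.05, 0.27, 11) xyz [ 0.243 -0.925  0.144] dr [-0.     0.001 -0.003]
(0.48, 0.12, 0.25, 11) xyz [ 0.358 -1.259  0.244] dr [-0.     0.001 -0.003]
```

```bash
python3 -m pendant '[{"xyz":[0.05,-0.25,0],"dr":[0,0,0],"fingers":1},{"xyz":[0.15,-0.5,0.1],"dr":[0,0,0],"fingers":1},{"xyz":[0.25,-0.75,0.15],"dr":[0,0,0],"fingers":1},{"xyz":[0.32,-1,0.2],"dr":[0,0,0],"fingers":1},{"xyz":[0.32,-1,0.2],"dr":[0,0,0],"fingers":1},{"xyz":[0.32,-1,0.2],"dr":[0,0,0],"fingers":1},{"xyz":[0.32,-1,0.2],"dr":[0,0,0],"fingers":1}]'
python3 - <<'E'
from h import *
im,_,_=snap('wrist','w2')
a=np.load('pics/w1.npz')['im']
cv2.imwrite('pics/w12.png',cv2.vconcat([cv2.resize(a,(400,300)),cv2.resize(im,(400,300))])[:,:,::-1])
E
```

```text
time: 2.5
position: [0.4825, 0.0682, 0.2591]
orientation: [180.0, 0.0, 10.8]
force: [-0.1, -0.3, 0.5]
finger_gap: 0.999
finger_force: 0.0
```

View pics/w2.png

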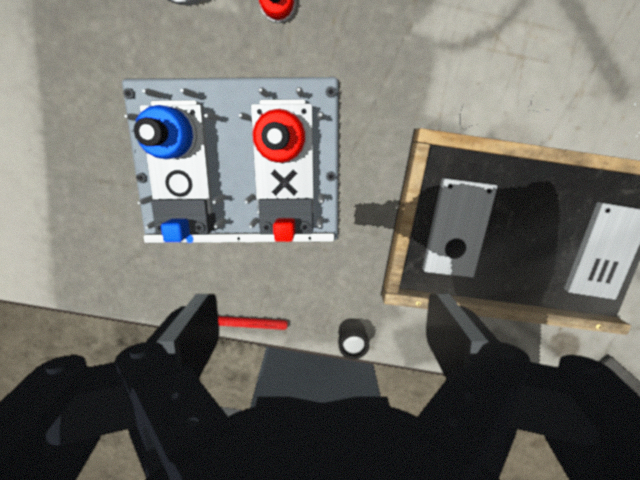

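View pics/w1.png

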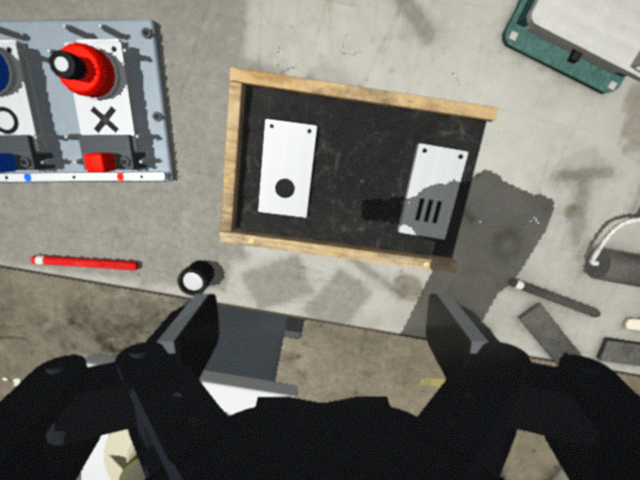

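The picture shows the red cup knob at (275,135), red keeper grip at (285,230), disc plate at (462,228), three-bar plate to its right, motifs all to the front.

```bash
cat >> h.py <<'E'
def rect(Q):
    c,s,a=cv2.minAreaRect((Q[:,:2]*1000).astype(np.float32)); b=cv2.boxPoints((c,s,a)); e=[b[1]-b[0],b[2]-b[1]]
    e=e[0] if abs(e[0][0])>abs(e[0][1]) else e[1]; o=np.degrees(np.arctan2(e[1],e[0])); o=(o+90)%180-90
    return np.round(c,1),np.round(s,1),round(float(o),2),len(Q)
def sel(P,x0,x1,y0,y1,z0,z1):
    m=(P[...,0]>x0)&(P[...,0]<x1)&(P[...,1]>y0)&(P[...,1]<y1)&(P[...,2]>z0)&(P[...,2]<z1)
    m=cv2.morphologyEx(m.astype(np.uint8),cv2.MORPH_OPEN,np.ones((3,3)))
    n,l,s,_=cv2.connectedComponentsWithStats(m); return P[l==1+np.argmax(s[1:,4])] if n>1 else np.zeros((0,3))
E
python3 - <<'E'
from h import *
for f,n in(('w2','wrist'),('w1','wrist'),('top0','top')):
    im,d,K,T=load(f,n); P=pts(d,K,T); P[d<=0]=9
    for nm,b in(('bed',(.38,.63,.03,.32,.007,.016)),('redknob',(.5,.58,.08,.16,.08,.1)),('redgrip',(.42,.49,.06,.14,.062,.08)),('cross',(.4,.62,.04,.16,.029,.04)),('disc',(.40,.56,-.16,-.05,.0105,.018)),('bars',(.40,.57,-.31,-.22,.0105,.018)),('gfloor',(.39,.58,-.21,-.13,.001,.007)),('rails',(.33,.62,-.36,.0,.021,.03))):
        q=sel(P,*b)
        if len(q)>8: print(f,nm,*rect(q),'mean',(q.mean(0)*1000).round(1),'z',(np.percentile(q[:,2],[5,50,95])*1000).round(1))
    def rays(l,h): print(f,h,[(ray(K,T,u,v,h)[:2]*1000).round(1).tolist() for u,v in l])
    if f=='w2': rays([(124,80),(338,79),(338,241),(145,243)],.012); rays([(275,135)],.085); rays([(274,133)],.085)
    if f=='w1': rays([(265,119),(317,125),(307,218),(258,211)],.014); rays([(232,68),(496,108),(455,270),(221,242)],.026); rays([(68,65)],.085)
E
```

```text
w2 bed [506.6 169. ] [173.6 223.4] 10.87 13366 mean [534.1 153.3  12.3] z [10.8 12.3 13.8]
w2 redknob [544.5 121.6] [23.4 24.2] 10.77 650 mean [544.4 121.5  85.4] z [84.  85.4 86.8]
w2 redgrip [455.3 101.7] [20.7 19. ] 9.94 398 mean [456.6 101.8  68.7] z [65.5 68.9 70.2]
w2 cross [528.4 117.4] [93.4 60.2] 11.23 3141 mean [519.7 112.9  34.4] z [33.  34.4 35.7]
w2 disc [480.5 -92. ] [110.1  60.9] 3.58 4936 mean [482.7 -91.2  14.2] z [12.8 14.2 15.5]
w2 bars [ 486.3 -271. ] [110.2  62.6] 2.02 4513 mean [ 486.3 -269.1   14. ] z [12.6 14.  15.3]
w2 gfloor [ 486.2 -170. ] [176.4  80. ] 0.0 9665 mean [ 491.  -169.8    4.1] z [2.8 4.1 5.4]
w2 rails [ 485.3 -140.1] [199.5 241. ] 2.84 5759 mean [527.2 -86.9  26.1] z [24.5 26.3 27.6]
w2 0.012 [[568.1, 291.3], [610.0, 75.8], [440.5, 41.4], [396.1, 261.1]]
w2 0.085 [[544.6, 121.5]]
w2 0.085 [[546.1, 122.6]]
w1 bed [514.8 147.3] [174.  189.6] 7.7 10633 mean [528.2 135.3  12.4] z [10.6 12.5 14.1]
w1 redknob [544.7 121.4] [24.7 24.3] -28.96 669 mean [544.2 119.9  85.2] z [82.2 85.4 87. ]
w1 redgrip [455.5 101.3] [19.7 21. ] 12.16 410 mean [456.1  99
[... 721 characters left out ...]
 mean [509.5 200.6  11.1] z [ 8.4 11.1 14. ]
top0 redknob [544.5 119.7] [22.5 22.5] 3.2 164 mean [544.6 120.   84.3] z [81.9 84.3 86.8]
top0 redgrip [455.8 100.2] [19.  20.5] 2.94 133 mean [456.  100.4  67.9] z [65.1 67.9 70.6]
top0 cross [529.9 116.2] [92.3 60.2] 11.28 941 mean [515.2 109.   33.4] z [30.8 33.4 36.3]
top0 disc [481.3 -93.6] [109.6  60. ] 3.3 1876 mean [481.3 -93.3  13.6] z [11.1 13.5 16.1]
top0 bars [ 487.4 -273. ] [109.4  61.5] 1.48 1832 mean [ 486.  -273.3   13.7] z [11.3 13.6 16.4]
top0 gfloor [ 487.2 -169.9] [174.4  79.7] 0.03 3277 mean [ 485.2 -170.5    3.6] z [1.4 3.6 6.1]
top0 rails [ 487.5 -171.3] [200.4 300.1] 2.83 3298 mean [ 484.  -138.9   25.5] z [22.7 25.5 28.2]
```

```bash
python3 -c "
from h import *
go((.5445,.1213,.16,10.95),(.5445,.1213,.068,10.95))"
```

```text
at [0.4826 0.0678 0.2592] [1.7996e+02 2.0000e-02 1.0750e+01] gap 1.002
(0.5445, 0.1213, 0.16, 10.95) xyz [ 0.354 -0.206  0.496] dr [ 0.     0.    -0.002]
(0.5445, 0.1213, 0.068, 10.95) xyz [ 0.354 -0.206  0.956] dr [ 0.     0.    -0.002]
```

```bash
python3 -m pendant '[{"xyz":[0.18,-0.1,0.25],"dr":[0,0,0],"fingers":1},{"xyz":[0.354,-0.206,0.48],"dr":[0,0,0],"fingers":1},{"xyz":[0.354,-0.206,0.5],"dr":[0,0,0],"fingers":1},{"xyz":[0.354,-0.206,0.6],"dr":[0,0,0],"fingers":1},{"xyz":[0.354,-0.206,0.7],"dr":[0,0,0],"fingers":1},{"xyz":[0.354,-0.206,0.8],"dr":[0,0,0],"fingers":1},{"xyz":[0.354,-0.206,0.88],"dr":[0,0,0],"fingers":1},{"xyz":[0.354,-0.206,0.93],"dr":[0,0,0],"fingers":1},{"xyz":[0.354,-0.206,0.95],"dr":[0,0,0],"fingers":1},{"xyz":[0.354,-0.206,0.95],"dr":[0,0,0],"fingers":1},{"xyz":[0.354,-0.206,0.95],"dr":[0,0,0],"fingers":0.6},{"xyz":[0.354,-0.206,0.95],"dr":[0,0,0],"fingers":0.4},{"xyz":[0.354,-0.206,0.95],"dr":[0,0,0],"fingers":0},{"xyz":[0.354,-0.206,0.95],"dr":[0,0,0],"fingers":0},{"xyz":[0.354,-0.206,0.95],"dr":[0,0,0],"fingers":0},{"xyz":[0.354,-0.206,0.95],"dr":[0,0,0],"fingers":0},{"xyz":[0.354,-0.206,0.95],"dr":[0,0,0],"fingers":0},{"xyz":[0.354,-0.206,0.95],"dr":[0,0,0],"fingers":0}]'; python3 -c "
from h import *
go((.5445,.1213,.2,10.95),(.52,.30,.2,10.95))"
```

```text
time: 4.35
position: [0.5442, 0.1244, 0.0699]
orientation: [180.0, -0.1, 11.0]
force: [-0.3, -1.6, 5.7]
finger_gap: 0.263
finger_force: 58.7
at [0.5442 0.1244 0.0699] [ 1.7998e+02 -5.0000e-02  1.0970e+01] gap 0.263
(0.5445, 0.1213, 0.2, 10.95) xyz [-0.001  0.016 -0.651] dr [ 0.    -0.001  0.   ]
(0.52, 0.3, 0.2, 10.95) xyz [ 0.049 -0.885 -0.651] dr [ 0.    -0.001  0.   ]
```

```bash
python3 -m pendant '[{"xyz":[0,0,-0.05],"dr":[0,0,0],"fingers":0},{"xyz":[0,0,-0.15],"dr":[0,0,0],"fingers":0},{"xyz":[0,0,-0.3],"dr":[0,0,0],"fingers":0},{"xyz":[0,0,-0.45],"dr":[0,0,0],"fingers":0},{"xyz":[0,0,-0.6],"dr":[0,0,0],"fingers":0},{"xyz":[0.02,-0.1,-0.6],"dr":[0,0,0],"fingers":0},{"xyz":[0.04,-0.25,-0.6],"dr":[0,0,0],"fingers":0},{"xyz":[0.08,-0.45,-0.6],"dr":[0,0,0],"fingers":0},{"xyz":[0.1,-0.65,-0.6],"dr":[0,0,0],"fingers":0},{"xyz":[0.12,-0.85,-0.6],"dr":[0,0,0],"fingers":0},{"xyz":[0.15,-0.95,-0.6],"dr":[0,0,0],"fingers":0},{"xyz":[0.15,-1,-0.6],"dr":[0,0,0],"fingers":0},{"xyz":[0.15,-1,-0.6],"dr":[0,0,0],"fingers":0},{"xyz":[0.15,-1,-0.6],"dr":[0,0,0],"fingers":0}]'; python3 -c "
from h import *
snap('wrist','w3')
go((.52,.38,.15,10.95),(.52,.38,.038,10.95))"
```

```text
time: 5.75
position: [0.5354, 0.3251, 0.1891]
orientation: [179.9, 0.0, 10.9]
force: [-0.4, -0.4, -3.1]
finger_gap: 0.258
finger_force: 59.2
at [0.5358 0.3246 0.1892] [1.7993e+02 1.0000e-02 1.0860e+01] gap 0.263
(0.52, 0.38, 0.15, 10.95) xyz [-0.025 -0.287  0.196] dr [ 0.001  0.    -0.001]
(0.52, 0.38, 0.038, 10.95) xyz [-0.025 -0.288  0.756] dr [ 0.001  0.    -0.001]
```

View pics/w3.png

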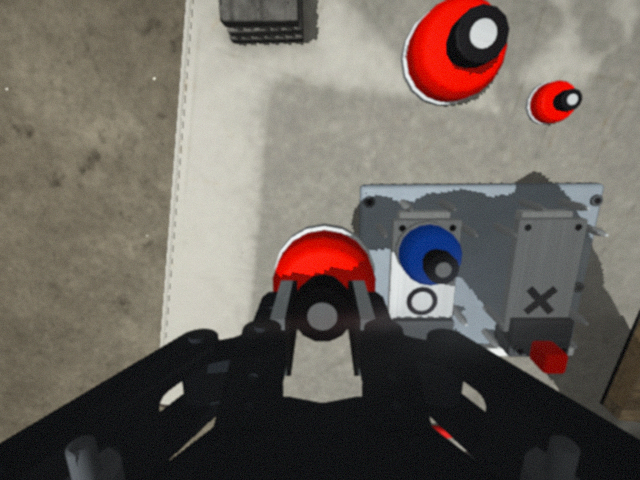

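```bash
python3 -m pendant '[{"xyz":[-0.02,-0.15,0.1],"dr":[0,0,0],"fingers":0},{"xyz":[-0.025,-0.28,0.25],"dr":[0,0,0],"fingers":0},{"xyz":[-0.025,-0.28,0.4],"dr":[0,0,0],"fingers":0},{"xyz":[-0.025,-0.28,0.55],"dr":[0,0,0],"fingers":0},{"xyz":[-0.025,-0.28,0.65],"dr":[0,0,0],"fingers":0},{"xyz":[-0.025,-0.28,0.71],"dr":[0,0,0],"fingers":0},{"xyz":[-0.025,-0.28,0.74],"dr":[0,0,0],"fingers":0},{"xyz":[-0.025,-0.28,0.755],"dr":[0,0,0],"fingers":0},{"xyz":[-0.025,-0.28,0.762],"dr":[0,0,0],"fingers":0},{"xyz":[-0.025,-0.28,0.762],"dr":[0,0,0],"fingers":0}]'
```

```text
time: 6.8
position: [0.5201, 0.3809, 0.0379]
orientation: [-180.0, -0.1, 11.0]
force: [0.3, 0.3, -2.3]
finger_gap: 0.261
finger_force: 59.4
```

```bash
python3 -m pendant '[{"xyz":[0,0,0.005],"dr":[0,0,0],"fingers":0},{"xyz":[0,0,0.01],"dr":[0,0,0],"fingers":0},{"xyz":[0,0,0.01],"dr":[0,0,0],"fingers":0}]'; python3 -m pendant '[{"xyz":[0,0,0],"dr":[0,0,0],"fingers":0.4},{"xyz":[0,0,0],"dr":[0,0,0],"fingers":0.6},{"xyz":[0,0,0],"dr":[0,0,0],"fingers":1},{"xyz":[0,0,0],"dr":[0,0,0],"fingers":1},{"xyz":[0,0,-0.1],"dr":[0,0,0],"fingers":1},{"xyz":[0,0,-0.3],"dr":[0,0,0],"fingers":1},{"xyz":[0,0,-0.5],"dr":[0,0,0],"fingers":1},{"xyz":[0,0,-0.65],"dr":[0,0,0],"fingers":1},{"xyz":[0,0.1,-0.75],"dr":[0,0,0],"fingers":1},{"xyz":[0,0.3,-0.75],"dr":[0,0,0],"fingers":1},{"xyz":[-0.05,0.5,-0.75],"dr":[0,0,0],"fingers":1},{"xyz":[-0.1,0.75,-0.75],"dr":[0,0,0],"fingers":1},{"xyz":[-0.15,1,-0.75],"dr":[0,0,0],"fingers":1},{"xyz":[-0.15,1,-0.75],"dr":[0,0,0],"fingers":1},{"xyz":[-0.15,1,-0.75],"dr":[0,0,0],"fingers":1}]'; python3 -c "
from h import *
snap('wrist','w4')
go((.4555,.1016,.12,10.95),(.4555,.1016,.046,10.95))
im,d,K,T=load('w4','wrist'); P=pts(d,K,T); P[d<=0]=9
for nm,b in(('cup',(.46,.58,.33,.43,.047,.06)),('cupbody',(.46,.58,.33,.43,.025,.04)),('cross',(.4,.62,.04,.16,.029,.038))):
    q=sel(P,*b); print(nm,*rect(q),np.median(q[:,2]))
"
```

```text
time: 7.1
position: [0.5202, 0.3809, 0.036]
orientation: [-180.0, -0.1, 11.0]
force: [-0.8, -1.6, 4.1]
finger_gap: 0.258
finger_force: 60.0
time: 8.6
position: [0.5287, 0.1765, 0.1851]
orientation: [180.0, -0.0, 10.8]
force: [-0.6, -0.2, 0.4]
finger_gap: 1.003
finger_force: 0.0
at [0.5283 0.1787 0.1852] [-1.7998e+02 -3.0000e-02  1.0940e+01] gap 1.001
(0.4555, 0.1016, 0.12, 10.95) xyz [-0.43   0.309  0.326] dr [-0. -0. -0.]
(0.4555, 0.1016, 0.046, 10.95) xyz [-0.431  0.31   0.696] dr [-0. -0. -0.]
cup [520.4 378.8] [23.9 24.9] 4.95 823 0.05151354379609624
cupbody [522.5 374.5] [47.9 38.4] 29.03 1625 0.030170969258542957
cross [521.  115.9] [109.6  60.3] 11.19 7344 0.03430335263083578
```

```bash
python3 -m pendant '[{"xyz":[-0.2,0.15,0.1],"dr":[0,0,0],"fingers":1},{"xyz":[-0.43,0.3,0.25],"dr":[0,0,0],"fingers":1},{"xyz":[-0.43,0.3,0.33],"dr":[0,0,0],"fingers":1},{"xyz":[-0.43,0.3,0.45],"dr":[0,0,0],"fingers":1},{"xyz":[-0.43,0.3,0.55],"dr":[0,0,0],"fingers":1},{"xyz":[-0.43,0.3,0.63],"dr":[0,0,0],"fingers":1},{"xyz":[-0.43,0.3,0.67],"dr":[0,0,0],"fingers":1},{"xyz":[-0.43,0.3,0.69],"dr":[0,0,0],"fingers":1},{"xyz":[-0.43,0.3,0.69],"dr":[0,0,0],"fingers":1},{"xyz":[-0.43,0.3,0.69],"dr":[0,0,0],"fingers":0.6},{"xyz":[-0.43,0.3,0.69],"dr":[0,0,0],"fingers":0.4},{"xyz":[-0.43,0.3,0.69],"dr":[0,0,0],"fingers":0},{"xyz":[-0.43,0.3,0.69],"dr":[0,0,0],"fingers":0},{"xyz":[-0.43,0.3,0.69],"dr":[0,0,0],"fingers":0},{"xyz":[-0.43,0.3,0.69],"dr":[0,0,0],"fingers":0},{"xyz":[-0.43,0.3,0.69],"dr":[0,0,0],"fingers":0},{"xyz":[-0.43,0.3,0.69],"dr":[0,0,0],"fingers":0}]'
```

```text
time: 10.35
position: [0.4555, 0.1032, 0.0473]
orientation: [180.0, -0.0, 11.0]
force: [-1.7, -0.6, 6.3]
finger_gap: 0.219
finger_force: 59.1
```

```bash
python3 -m pendant '[{"xyz":[0,0,-0.05],"dr":[0,0,0],"fingers":0},{"xyz":[0,0,-0.15],"dr":[0,0,0],"fingers":0},{"xyz":[0,0,-0.3],"dr":[0,0,0],"fingers":0},{"xyz":[0,0,-0.45],"dr":[0,0,0],"fingers":0},{"xyz":[0,0,-0.6],"dr":[0,0,0],"fingers":0},{"xyz":[0,-0.1,-0.6],"dr":[0,0,0],"fingers":0},{"xyz":[0,-0.3,-0.6],"dr":[0,0,0],"fingers":0},{"xyz":[0.03,-0.5,-0.6],"dr":[0,0,0],"fingers":0},{"xyz":[0.06,-0.7,-0.6],"dr":[0,0,0],"fingers":0},{"xyz":[0.08,-0.9,-0.6],"dr":[0,0,0],"fingers":0},{"xyz":[0.1,-1,-0.6],"dr":[0,0,0],"fingers":0},{"xyz":[0.1,-1,-0.6],"dr":[0,0,0],"fingers":0},{"xyz":[0.1,-1,-0.6],"dr":[0,0,0],"fingers":0}]'; python3 -c "
from h import *
go((.43,.37,.15,10.95),(.43,.37,.0355,10.95))"
```

```text
time: 11.65
position: [0.4363, 0.3033, 0.1668]
orientation: [180.0, 0.1, 11.1]
force: [0.2, -0.7, -2.8]
finger_gap: 0.218
finger_force: 59.3
at [0.4363 0.3033 0.1668] [1.7999e+02 6.0000e-02 1.1050e+01] gap 0.218
(0.43, 0.37, 0.15, 10.95) xyz [ 0.033 -0.333  0.084] dr [0.    0.001 0.001]
(0.43, 0.37, 0.0355, 10.95) xyz [ 0.034 -0.333  0.656] dr [0.    0.001 0.001]
```

```bash
python3 -m pendant '[{"xyz":[0.02,-0.15,0.05],"dr":[0,0,0],"fingers":0},{"xyz":[0.034,-0.333,0.15],"dr":[0,0,0],"fingers":0},{"xyz":[0.034,-0.333,0.3],"dr":[0,0,0],"fingers":0},{"xyz":[0.034,-0.333,0.45],"dr":[0,0,0],"fingers":0},{"xyz":[0.034,-0.333,0.55],"dr":[0,0,0],"fingers":0},{"xyz":[0.034,-0.333,0.61],"dr":[0,0,0],"fingers":0},{"xyz":[0.034,-0.333,0.64],"dr":[0,0,0],"fingers":0},{"xyz":[0.034,-0.333,0.65],"dr":[0,0,0],"fingers":0},{"xyz":[0.034,-0.333,0.656],"dr":[0,0,0],"fingers":0},{"xyz":[0.034,-0.333,0.66],"dr":[0,0,0],"fingers":0},{"xyz":[0.034,-0.333,0.66],"dr":[0,0,0],"fingers":0}]'
```

```text
time: 12.75
position: [0.4311, 0.3704, 0.0356]
orientation: [-180.0, -0.1, 11.0]
force: [-0.5, 0.5, -2.5]
finger_gap: 0.217
finger_force: 59.6
```

Not in contact yet; lower a little, release, lift and go back over the cross plate.

```bash
python3 -m pendant '[{"xyz":[0,0,0.004],"dr":[0,0,0],"fingers":0},{"xyz":[0,0,0.008],"dr":[0,0,0],"fingers":0},{"xyz":[0,0,0.008],"dr":[0,0,0],"fingers":0}]'; python3 -m pendant '[{"xyz":[0,0,0],"dr":[0,0,0],"fingers":0.4},{"xyz":[0,0,0],"dr":[0,0,0],"fingers":0.6},{"xyz":[0,0,0],"dr":[0,0,0],"fingers":1},{"xyz":[0,0,0],"dr":[0,0,0],"fingers":1},{"xyz":[0,0,-0.1],"dr":[0,0,0],"fingers":1},{"xyz":[0,0,-0.3],"dr":[0,0,0],"fingers":1},{"xyz":[0,0,-0.5],"dr":[0,0,0],"fingers":1},{"xyz":[0,0,-0.65],"dr":[0,0,0],"fingers":1},{"xyz":[0.05,0.1,-0.8],"dr":[0,0,0],"fingers":1},{"xyz":[0.1,0.3,-0.8],"dr":[0,0,0],"fingers":1},{"xyz":[0.15,0.5,-0.8],"dr":[0,0,0],"fingers":1},{"xyz":[0.2,0.75,-0.8],"dr":[0,0,0],"fingers":1},{"xyz":[0.2,1,-0.8],"dr":[0,0,0],"fingers":1},{"xyz":[0.2,1,-0.8],"dr":[0,0,0],"fingers":1},{"xyz":[0.2,1,-0.8],"dr":[0,0,0],"fingers":1}]'
python3 - <<'E'
from h import *
snap('wrist','w5'); snap('side','s5')
im,d,K,T=load('w5','wrist'); P=pts(d,K,T); P[d<=0]=9
for nm,b in(('cup',(.46,.58,.33,.43,.047,.06)),('keep',(.38,.47,.33,.41,.05,.065)),('cross',(.4,.62,.04,.16,.029,.038))):
    q=sel(P,*b); print(nm,*rect(q),np.median(q[:,2]))
# dowels of red bay: points z .038-.05, away from others, in bed frame
c,s=np.cos(np.radians(10.95)),np.sin(np.radians(10.95))
m=(d>0)&(P[...,2]>.039)&(P[...,2]<.05)&(P[...,1]<.31)&(P[...,1]>0.03)&(P[...,0]>.38)&(P[...,0]<.63)
n,l,st,_=cv2.connectedComponentsWithStats(m.astype(np.uint8))
for i in range(1,n):
    if 6<st[i,4]<400:
        q=P[l==i].mean(0)*1000; e=q[:2]-[506.6,169]; print('pin',st[i,4],q.round(1),'bed',np.round([c*e[0]+s*e[1],-s*e[0]+c*e[1]],1))
go((.5205,.1175,.12,11.1),(.5205,.1175,.0247,11.1))
cv2.imwrite('pics/w5v.png',im[:,:,::-1])
E
```

```text
time: 13.05
position: [0.4312, 0.3704, 0.0353]
orientation: [180.0, -0.1, 11.0]
force: [-4.0, -5.9, 14.7]
finger_gap: 0.223
finger_force: 62.0
time: 14.55
position: [0.5086, 0.1796, 0.1932]
orientation: [180.0, 0.0, 10.8]
force: [-0.4, 1.2, -0.5]
finger_gap: 0.997
finger_force: 0.0
cup [520.3 378.9] [24.3 24.4] 43.71 827 0.051527359072065515
keep [431.7 369.4] [20.9 20.6] 9.28 616 0.05690116768117323
cross [520.6 115.8] [110.1  60.3] 11.17 8305 0.034296986389944384
pin 46 [589.2 112.2  42.7] bed [ 70.3 -71.5]
pin 44 [561.1 253.4  42.8] bed [69.6 72.5]
pin 47 [568.  218.7  42.4] bed [69.7 37.1]
pin 44 [582.2 146.9  42.5] bed [ 70.  -36.1]
pin 209 [543.  219.6  42.5] bed [45.3 42.7]
pin 42 [571.4  87.7  42.7] bed [ 48.1 -92.2]
pin 43 [535.6 269.   42.9] bed [47.4 92.7]
pin 39 [550.2 194.5  42.9] bed [47.7 16.8]
pin 40 [556.5 162.4  42.8] bed [ 47.8 -16. ]
pin 38 [453.8 253.   42.8] bed [-35.9  92.5]
pin 36 [468.8 178.3  42.6] bed [-35.4  16.3]
pin 34 [475.1 146.3  42.9] bed [-35.3 -16.3]
pin 40 [489.7  71.4  42.7] bed [-35.1 -92.7]
pin 16 [462.7  67.7  40.7] bed [-62.3 -91.1]
pin 18 [427.2 246.3  41.5] bed [-63.3  91. ]
pin 15 [441.4 174.9  41.4] bed [-62.8  18.2]
pin 12 [448.4 138.7  41.1] bed [-62.9 -18.7]
at [0.5076 0.1828 0.1935] [-1.7995e+02 -1.0000e-02  1.1080e+01] gap 1.0
(0.5205, 0.1175, 0.12, 11.1) xyz [0.    0.333 0.367] dr [-0.001 -0.    -0.   ]
(0.5205, 0.1175, 0.0247, 11.1) xyz [0.    0.333 0.844] dr [-0.001 -0.    -0.   ]
```

View pics/w5.png

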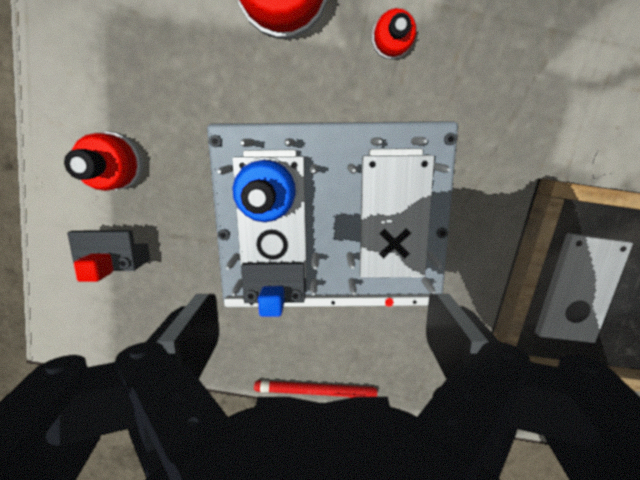

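```bash
python3 -m pendant '[{"xyz":[0,0.15,0.15],"dr":[0,0,0],"fingers":1},{"xyz":[0,0.333,0.3],"dr":[0,0,0],"fingers":1},{"xyz":[0,0.333,0.45],"dr":[0,0,0],"fingers":1},{"xyz":[0,0.333,0.6],"dr":[0,0,0],"fingers":1},{"xyz":[0,0.333,0.7],"dr":[0,0,0],"fingers":1},{"xyz":[0,0.333,0.78],"dr":[0,0,0],"fingers":1},{"xyz":[0,0.333,0.84],"dr":[0,0,0],"fingers":1},{"xyz":[0,0.333,0.87],"dr":[0,0,0],"fingers":1},{"xyz":[0,0.333,0.87],"dr":[0,0,0],"fingers":1},{"xyz":[0,0.333,0.87],"dr":[0,0,0],"fingers":1}]'; python3 -m pendant '[{"xyz":[0,0,0],"dr":[0,0,0],"fingers":0.85},{"xyz":[0,0,0],"dr":[0,0,0],"fingers":0.7},{"xyz":[0,0,0],"dr":[0,0,0],"fingers":0.5},{"xyz":[0,0,0],"dr":[0,0,0],"fingers":0},{"xyz":[0,0,0],"dr":[0,0,0],"fingers":0},{"xyz":[0,0,0],"dr":[0,0,0],"fingers":0}]'; python3 -c "
from h import *
snap('side','s6')
im=cv2.imread('pics/s6.png'); cv2.imwrite('pics/s6c.png',cv2.resize(im[220:400,220:420],(800,720))[:600])"
```

```text
time: 15.65
position: [0.5212, 0.1166, 0.02]
orientation: [-180.0, -0.1, 11.0]
force: [1.0, 0.1, 0.5]
finger_gap: 0.997
finger_force: 0.0
time: 16.25
position: [0.5214, 0.1161, 0.0206]
orientation: [180.0, -0.1, 11.0]
force: [-2.9, -0.1, 7.9]
finger_gap: 0.676
finger_force: 64.2
```

View pics/s6c.png

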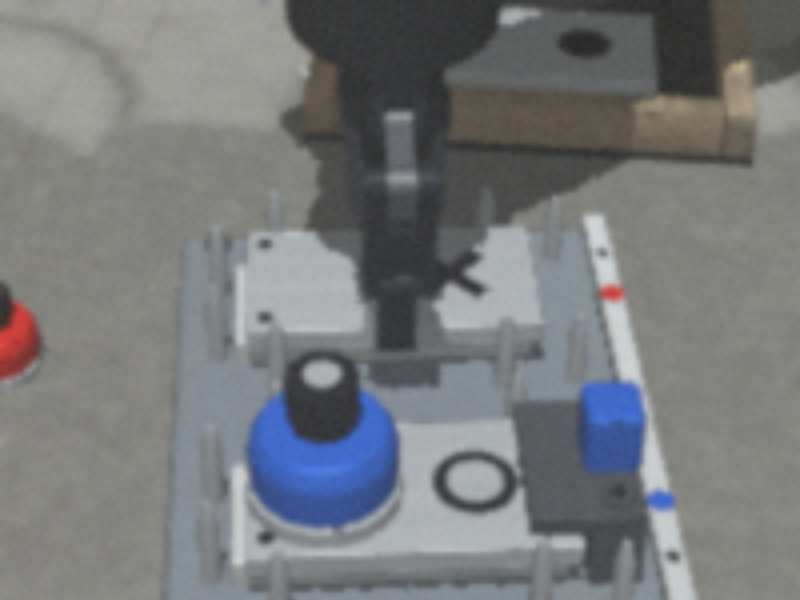

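```bash
python3 -m pendant '[{"xyz":[0,0,-0.03],"dr":[0,0,0],"fingers":0},{"xyz":[0,0,-0.1],"dr":[0,0,0],"fingers":0},{"xyz":[0,0,-0.2],"dr":[0,0,0],"fingers":0},{"xyz":[0,0,-0.32],"dr":[0,0,0],"fingers":0},{"xyz":[0,0,-0.45],"dr":[0,0,0],"fingers":0},{"xyz":[0,0.05,-0.5],"dr":[0,0,0],"fingers":0},{"xyz":[-0.05,0.2,-0.5],"dr":[0,0,0.02],"fingers":0},{"xyz":[-0.1,0.35,-0.5],"dr":[0,0,0.04],"fingers":0},{"xyz":[-0.15,0.5,-0.5],"dr":[0,0,0.06],"fingers":0},{"xyz":[-0.2,0.65,-0.5],"dr":[0,0,0.08],"fingers":0},{"xyz":[-0.25,0.8,-0.5],"dr":[0,0,0.091],"fingers":0},{"xyz":[-0.3,0.9,-0.5],"dr":[0,0,0.091],"fingers":0},{"xyz":[-0.3,0.95,-0.5],"dr":[0,0,0.091],"fingers":0},{"xyz":[-0.3,0.95,-0.5],"dr":[0,0,0.091],"fingers":0}]'; python3 -c "
from h import *
go((.4872,-.1805,.10,2.8),(.4872,-.1805,.0015,2.8))"
```

```text
time: 17.7
position: [0.498, -0.084, 0.1192]
orientation: [180.0, 0.0, 2.6]
force: [-0.6, 0.2, -2.8]
finger_gap: 0.681
finger_force: 65.7
at [ 0.498  -0.084   0.1192] [1.7998e+02 1.0000e-02 2.6100e+00] gap 0.681
(0.4872, -0.1805, 0.1, 2.8) xyz [-0.076  0.479  0.096] dr [ 0.     0.    -0.002]
(0.4872, -0.1805, 0.0015, 2.8) xyz [-0.076  0.479  0.589] dr [ 0.     0.    -0.002]
```

```bash
python3 -m pendant '[{"xyz":[-0.03,0.15,0],"dr":[0,0,0],"fingers":0},{"xyz":[-0.06,0.32,0],"dr":[0,0,0],"fingers":0},{"xyz":[-0.076,0.45,0],"dr":[0,0,0],"fingers":0},{"xyz":[-0.076,0.479,0.05],"dr":[0,0,0],"fingers":0},{"xyz":[-0.076,0.479,0.15],"dr":[0,0,0],"fingers":0},{"xyz":[-0.076,0.479,0.27],"dr":[0,0,0],"fingers":0},{"xyz":[-0.076,0.479,0.39],"dr":[0,0,0],"fingers":0},{"xyz":[-0.076,0.479,0.48],"dr":[0,0,0],"fingers":0},{"xyz":[-0.076,0.479,0.54],"dr":[0,0,0],"fingers":0},{"xyz":[-0.076,0.479,0.57],"dr":[0,0,0],"fingers":0},{"xyz":[-0.076,0.479,0.58],"dr":[0,0,0],"fingers":0},{"xyz":[-0.076,0.479,0.585],"dr":[0,0,0],"fingers":0},{"xyz":[-0.076,0.479,0.585],"dr":[0,0,0],"fingers":0}]'
```

```text
time: 19.0
position: [0.4882, -0.1784, 0.003]
orientation: [180.0, -0.1, 2.8]
force: [-0.3, 0.1, -2.5]
finger_gap: 0.68
finger_force: 65.6
```

```bash
python3 -m pendant '[{"xyz":[0,0,0.004],"dr":[0,0,0],"fingers":0},{"xyz":[0,0,0.006],"dr":[0,0,0],"fingers":0},{"xyz":[0,0,0.006],"dr":[0,0,0],"fingers":0}]'
```

```text
time: 19.3
position: [0.4877, -0.1785, 0.0013]
orientation: [180.0, -0.0, 2.8]
force: [0.1, 0.5, -4.0]
finger_gap: 0.677
finger_force: 65.6
```

```bash
python3 -m pendant '[{"xyz":[0,0,0.004],"dr":[0,0,0],"fingers":0},{"xyz":[0,0,0.007],"dr":[0,0,0],"fingers":0},{"xyz":[0,0,0.007],"dr":[0,0,0],"fingers":0}]'
```

```text
time: 19.6
position: [0.4878, -0.1785, 0.0006]
orientation: [180.0, -0.0, 2.8]
force: [-3.8, 0.8, 7.2]
finger_gap: 0.679
finger_force: 66.8
```

Contact. Release with limited opening, lift, and look.

```bash
python3 -m pendant '[{"xyz":[0,0,0],"dr":[0,0,0],"fingers":0.75},{"xyz":[0,0,0],"dr":[0,0,0],"fingers":0.82},{"xyz":[0,0,0],"dr":[0,0,0],"fingers":0.82},{"xyz":[0,0,0],"dr":[0,0,0],"fingers":0.82},{"xyz":[0,0,-0.05],"dr":[0,0,0],"fingers":0.82},{"xyz":[0,0,-0.15],"dr":[0,0,0],"fingers":0.82},{"xyz":[0,0,-0.3],"dr":[0,0,0],"fingers":0.85},{"xyz":[0,0,-0.5],"dr":[0,0,0],"fingers":0.85},{"xyz":[-0.1,-0.1,-0.7],"dr":[0,0,0],"fingers":0.85},{"xyz":[-0.2,-0.3,-0.8],"dr":[0,0,0],"fingers":0.85},{"xyz":[-0.2,-0.45,-0.8],"dr":[0,0,0],"fingers":0.85},{"xyz":[-0.2,-0.45,-0.8],"dr":[0,0,0],"fingers":0.85},{"xyz":[-0.2,-0.45,-0.8],"dr":[0,0,0],"fingers":0.85}]'
python3 - <<'E'
from h import *
snap('wrist','w7')
im,d,K,T=load('w7','wrist'); P=pts(d,K,T); P[d<=0]=9
for nm,b in(('cross',(.40,.57,-.23,-.13,.0105,.018)),('disc',(.40,.56,-.127,-.05,.0105,.018)),('bars',(.40,.57,-.31,-.232,.0105,.018))):
    q=sel(P,*b); print(nm,*rect(q),np.median(q[:,2]))
go((.4805,-.0905,.10,3.6),(.4805,-.0905,.0006,3.6))
E
```

```text
time: 20.9
position: [0.4434, -0.0901, 0.1605]
orientation: [179.9, -0.1, 2.9]
force: [-0.0, -0.5, 0.1]
finger_gap: 0.847
finger_force: 0.0
cross [ 487.1 -178.8] [110.   60.4] 3.14 9981 0.01425329209926135
disc [480.3 -92.3] [110.4  60.1] 3.61 9872 0.014336531297036381
bars [ 486.2 -272.2] [110.1  61.6] 1.13 9963 0.014153062232226121
at [ 0.4433 -0.091   0.1601] [ 1.7996e+02 -2.0000e-02  2.8000e+00] gap 0.848
(0.4805, -0.0905, 0.1, 3.6) xyz [0.186 0.006 0.301] dr [ 0.    -0.    -0.009]
(0.4805, -0.0905, 0.0006, 3.6) xyz [0.185 0.006 0.798] dr [ 0.    -0.    -0.009]
```

View pics/w7.png

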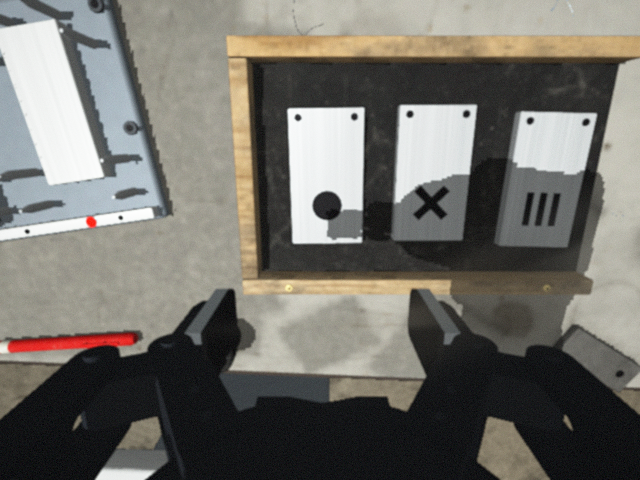

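The cross plate lies flat in the middle place at (435,175), disc plate at (327,175) untouched, motif at the front. Now grip the disc.

```bash
python3 -m pendant '[{"xyz":[0.1,0.01,0.1],"dr":[0,0,-0.009],"fingers":0.85},{"xyz":[0.185,0.01,0.2],"dr":[0,0,-0.009],"fingers":0.85},{"xyz":[0.185,0.01,0.35],"dr":[0,0,-0.009],"fingers":0.85},{"xyz":[0.185,0.01,0.5],"dr":[0,0,-0.009],"fingers":0.85},{"xyz":[0.185,0.01,0.62],"dr":[0,0,-0.009],"fingers":0.85},{"xyz":[0.185,0.01,0.72],"dr":[0,0,-0.009],"fingers":0.85},{"xyz":[0.185,0.01,0.77],"dr":[0,0,-0.009],"fingers":0.85},{"xyz":[0.185,0.01,0.79],"dr":[0,0,-0.009],"fingers":0.85},{"xyz":[0.185,0.01,0.793],"dr":[0,0,-0.009],"fingers":0.85},{"xyz":[0.185,0.01,0.793],"dr":[0,0,-0.009],"fingers":0.85}]'; python3 -m pendant '[{"xyz":[0,0,0],"dr":[0,0,0],"fingers":0.7},{"xyz":[0,0,0],"dr":[0,0,0],"fingers":0.5},{"xyz":[0,0,0],"dr":[0,0,0],"fingers":0},{"xyz":[0,0,0],"dr":[0,0,0],"fingers":0},{"xyz":[0,0,0],"dr":[0,0,0],"fingers":0},{"xyz":[0,0,0],"dr":[0,0,0],"fingers":0}]'
```

```text
time: 21.95
position: [0.481, -0.0909, 0.0019]
orientation: [180.0, -0.1, 3.6]
force: [-0.1, 0.4, -0.0]
finger_gap: 0.848
finger_force: 0.0
time: 22.55
position: [0.4812, -0.0911, 0.0027]
orientation: [179.9, -0.1, 3.6]
force: [-3.1, -0.3, 10.2]
finger_gap: 0.675
finger_force: 63.0
```

```bash
python3 -m pendant '[{"xyz":[0,0,-0.03],"dr":[0,0,0],"fingers":0},{"xyz":[0,0,-0.1],"dr":[0,0,0],"fingers":0},{"xyz":[0,0,-0.2],"dr":[0,0,0],"fingers":0},{"xyz":[0,0,-0.32],"dr":[0,0,0],"fingers":0},{"xyz":[0,0,-0.45],"dr":[0,0,0],"fingers":0},{"xyz":[0,-0.05,-0.55],"dr":[0,0,0],"fingers":0},{"xyz":[0.05,-0.2,-0.58],"dr":[0,0,-0.02],"fingers":0},{"xyz":[0.1,-0.35,-0.58],"dr":[0,0,-0.04],"fingers":0},{"xyz":[0.15,-0.5,-0.58],"dr":[0,0,-0.06],"fingers":0},{"xyz":[0.2,-0.65,-0.58],"dr":[0,0,-0.082],"fingers":0},{"xyz":[0.25,-0.8,-0.58],"dr":[0,0,-0.082],"fingers":0},{"xyz":[0.27,-0.92,-0.58],"dr":[0,0,-0.082],"fingers":0},{"xyz":[0.27,-0.95,-0.58],"dr":[0,0,-0.082],"fingers":0},{"xyz":[0.27,-0.95,-0.58],"dr":[0,0,-0.082],"fingers":0},{"xyz":[0.27,-0.95,-0.58],"dr":[0,0,-0.082],"fingers":0}]'; python3 -c "
from h import *
snap('wrist','w8')
go((.5225,.1168,.08,10.95),(.5225,.1168,.0255,10.95))"
```

```text
time: 24.05
position: [0.5222, 0.1011, 0.1174]
orientation: [180.0, 0.0, 10.9]
force: [0.7, -0.3, -3.3]
finger_gap: 0.678
finger_force: 65.6
at [0.5223 0.1007 0.1173] [1.7995e+02 2.0000e-02 1.0880e+01] gap 0.677
(0.5225, 0.1168, 0.08, 10.95) xyz [ 0.016 -0.079  0.186] dr [ 0.001  0.    -0.001]
(0.5225, 0.1168, 0.0255, 10.95) xyz [ 0.017 -0.079  0.459] dr [ 0.001  0.    -0.001]
```

View pics/w8.png

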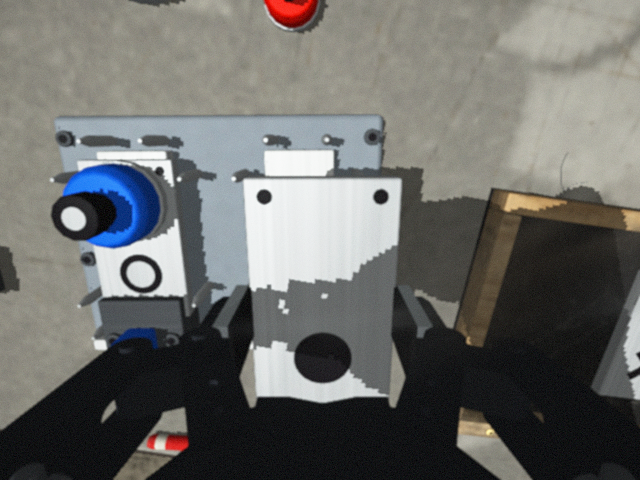

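```bash
python3 -m pendant '[{"xyz":[0.017,-0.04,0],"dr":[0,0,-0.001],"fingers":0},{"xyz":[0.017,-0.079,0],"dr":[0,0,-0.001],"fingers":0},{"xyz":[0.017,-0.079,0.05],"dr":[0,0,-0.001],"fingers":0},{"xyz":[0.017,-0.079,0.13],"dr":[0,0,-0.001],"fingers":0},{"xyz":[0.017,-0.079,0.21],"dr":[0,0,-0.001],"fingers":0},{"xyz":[0.017,-0.079,0.27],"dr":[0,0,-0.001],"fingers":0},{"xyz":[0.017,-0.079,0.32],"dr":[0,0,-0.001],"fingers":0},{"xyz":[0.017,-0.079,0.36],"dr":[0,0,-0.001],"fingers":0},{"xyz":[0.017,-0.079,0.4],"dr":[0,0,-0.001],"fingers":0},{"xyz":[0.017,-0.079,0.43],"dr":[0,0,-0.001],"fingers":0},{"xyz":[0.017,-0.079,0.45],"dr":[0,0,-0.001],"fingers":0},{"xyz":[0.017,-0.079,0.46],"dr":[0,0,-0.001],"fingers":0},{"xyz":[0.017,-0.079,0.46],"dr":[0,0,-0.001],"fingers":0}]'
```

```text
time: 25.4
position: [0.5226, 0.1186, 0.0251]
orientation: [-180.0, -0.0, 11.1]
force: [0.2, 0.2, -2.6]
finger_gap: 0.676
finger_force: 65.6
```

```bash
python3 -m pendant '[{"xyz":[0,0,0.005],"dr":[0,0,0],"fingers":0},{"xyz":[0,0,0.01],"dr":[0,0,0],"fingers":0},{"xyz":[0,0,0.015],"dr":[0,0,0],"fingers":0},{"xyz":[0,0,0.015],"dr":[0,0,0],"fingers":0}]'
```

```text
time: 25.8
position: [0.5228, 0.1186, 0.0228]
orientation: [180.0, -0.0, 11.1]
force: [-1.7, -0.2, 4.7]
finger_gap: 0.678
finger_force: 66.4
```

Seated (contact at the predicted 22.8 mm). Release, lift, look on the way to the keeper.

```bash
python3 -m pendant '[{"xyz":[0,0,0],"dr":[0,0,0],"fingers":0.8},{"xyz":[0,0,0],"dr":[0,0,0],"fingers":0.9},{"xyz":[0,0,0],"dr":[0,0,0],"fingers":0.95},{"xyz":[0,0,0],"dr":[0,0,0],"fingers":0.95},{"xyz":[0,0,-0.05],"dr":[0,0,0],"fingers":0.95},{"xyz":[0,0,-0.15],"dr":[0,0,0],"fingers":0.95},{"xyz":[0,0,-0.35],"dr":[0,0,0],"fingers":1},{"xyz":[0,0,-0.55],"dr":[0,0,0],"fingers":1},{"xyz":[0,0,-0.75],"dr":[0,0,0],"fingers":1},{"xyz":[-0.1,-0.2,-0.85],"dr":[0,0,0],"fingers":1},{"xyz":[-0.15,-0.4,-0.85],"dr":[0,0,0],"fingers":1},{"xyz":[-0.2,-0.6,-0.85],"dr":[0,0,0],"fingers":1},{"xyz":[-0.2,-0.6,-0.85],"dr":[0,0,0],"fingers":1},{"xyz":[-0.2,-0.6,-0.85],"dr":[0,0,0],"fingers":1}]'
python3 - <<'E'
from h import *
snap('wrist','w9')
im,d,K,T=load('w9','wrist'); P=pts(d,K,T); P[d<=0]=9
for nm,b in(('cup',(.46,.58,.33,.43,.047,.06)),('keep',(.38,.47,.33,.41,.05,.065)),('disc',(.4,.62,.04,.16,.029,.038)),('bluegrip',(.40,.47,.17,.25,.062,.08)),('blueknob',(.49,.57,.18,.27,.08,.1)),('ring',(.43,.6,.18,.27,.029,.038))):
    q=sel(P,*b); print(nm,*rect(q),np.median(q[:,2]))
go((.4312,.3704,.12,10.95),(.4312,.3704,.0353,10.95))
E
```

```text
time: 27.2
position: [0.4597, 0.2297, 0.1929]
orientation: [180.0, -0.1, 11.3]
force: [0.1, -0.5, 0.4]
finger_gap: 1.003
finger_force: 0.0
cup [520.  378.9] [24.  24.3] 11.04 896 0.051440440767176104
keep [431.2 369.3] [20.1 19.8] 10.47 634 0.057019435628107296
disc [522.4 118.6] [109.2  60.6] 11.0 9279 0.03420525833670285
bluegrip [434.8 210.6] [19.2 19.7] 11.37 578 0.0689735712947506
blueknob [526.9 231. ] [23.4 23.7] 11.85 1006 0.08536071379536611
ring [506.6 225.1] [94.1 60.1] 11.3 4134 0.03442273590090017
at [0.4605 0.2283 0.1926] [ 1.7997e+02 -4.0000e-02  1.1100e+01] gap 1.001
(0.4312, 0.3704, 0.12, 10.95) xyz [-0.007 -0.726  0.363] dr [ 0.    -0.     0.002]
(0.4312, 0.3704, 0.0353, 10.95) xyz [-0.007 -0.726  0.786] dr [ 0.    -0.     0.002]
```

```bash
python3 -m pendant '[{"xyz":[0,-0.2,0],"dr":[0,0,0],"fingers":1},{"xyz":[0,-0.45,0],"dr":[0,0,0],"fingers":1},{"xyz":[-0.007,-0.7,0.1],"dr":[0,0,0],"fingers":1},{"xyz":[-0.007,-0.726,0.25],"dr":[0,0,0],"fingers":1},{"xyz":[-0.007,-0.726,0.4],"dr":[0,0,0],"fingers":1},{"xyz":[-0.007,-0.726,0.55],"dr":[0,0,0],"fingers":1},{"xyz":[-0.007,-0.726,0.67],"dr":[0,0,0],"fingers":1},{"xyz":[-0.007,-0.726,0.75],"dr":[0,0,0],"fingers":1},{"xyz":[-0.007,-0.726,0.78],"dr":[0,0,0],"fingers":1},{"xyz":[-0.007,-0.726,0.783],"dr":[0,0,0],"fingers":1},{"xyz":[-0.007,-0.726,0.783],"dr":[0,0,0],"fingers":0.6},{"xyz":[-0.007,-0.726,0.783],"dr":[0,0,0],"fingers":0.4},{"xyz":[-0.007,-0.726,0.783],"dr":[0,0,0],"fingers":0},{"xyz":[-0.007,-0.726,0.783],"dr":[0,0,0],"fingers":0},{"xyz":[-0.007,-0.726,0.783],"dr":[0,0,0],"fingers":0},{"xyz":[-0.007,-0.726,0.783],"dr":[0,0,0],"fingers":0},{"xyz":[-0.007,-0.726,0.783],"dr":[0,0,0],"fingers":0}]'; python3 -c "
from h import *
go((.4312,.3704,.16,10.95),(.4555,.1032,.16,10.95))"
```

```text
time: 28.95
position: [0.4313, 0.371, 0.0361]
orientation: [-180.0, -0.0, 11.1]
force: [-0.2, -1.9, 5.2]
finger_gap: 0.222
finger_force: 60.1
at [0.4313 0.371  0.0361] [-1.7999e+02 -5.0000e-02  1.1070e+01] gap 0.222
(0.4312, 0.3704, 0.16, 10.95) xyz [-0.001  0.003 -0.619] dr [-0.    -0.001  0.001]
(0.4555, 0.1032, 0.16, 10.95) xyz [-0.138  1.337 -0.62 ] dr [-0.    -0.001  0.001]
```

```bash
python3 -m pendant '[{"xyz":[0,0,-0.05],"dr":[0,0,0],"fingers":0},{"xyz":[0,0,-0.15],"dr":[0,0,0],"fingers":0},{"xyz":[0,0,-0.3],"dr":[0,0,0],"fingers":0},{"xyz":[0,0,-0.45],"dr":[0,0,0],"fingers":0},{"xyz":[0,0,-0.62],"dr":[0,0,0],"fingers":0},{"xyz":[0,0.1,-0.65],"dr":[0,0,0],"fingers":0},{"xyz":[-0.03,0.3,-0.65],"dr":[0,0,0],"fingers":0},{"xyz":[-0.06,0.5,-0.65],"dr":[0,0,0],"fingers":0},{"xyz":[-0.1,0.7,-0.65],"dr":[0,0,0],"fingers":0},{"xyz":[-0.13,0.9,-0.65],"dr":[0,0,0],"fingers":0},{"xyz":[-0.138,1,-0.65],"dr":[0,0,0],"fingers":0},{"xyz":[-0.138,1,-0.65],"dr":[0,0,0],"fingers":0},{"xyz":[-0.138,1,-0.65],"dr":[0,0,0],"fingers":0}]'; python3 -c "
from h import *
go((.4555,.1032,.16,10.95),(.4555,.1032,.0495,10.95))"
```

```text
time: 30.25
position: [0.4422, 0.1693, 0.1658]
orientation: [-180.0, -0.0, 11.0]
force: [0.3, 0.1, -2.8]
finger_gap: 0.221
finger_force: 59.3
at [0.4422 0.1693 0.1658] [-1.7999e+02 -1.0000e-02  1.1030e+01] gap 0.221
(0.4555, 0.1032, 0.16, 10.95) xyz [0.002 0.337 0.029] dr [-0.    -0.     0.001]
(0.4555, 0.1032, 0.0495, 10.95) xyz [0.002 0.337 0.581] dr [-0.    -0.     0.001]
```

```bash
python3 -m pendant '[{"xyz":[0,0.15,0.03],"dr":[0,0,0],"fingers":0},{"xyz":[0.002,0.3,0.1],"dr":[0,0,0],"fingers":0},{"xyz":[0.002,0.337,0.2],"dr":[0,0,0],"fingers":0},{"xyz":[0.002,0.337,0.3],"dr":[0,0,0],"fingers":0},{"xyz":[0.002,0.337,0.3],"dr":[0,0,0],"fingers":0},{"xyz":[0.002,0.337,0.3],"dr":[0,0,0],"fingers":0},{"xyz":[0.002,0.337,0.3],"dr":[0,0,0],"fingers":0}]'; python3 -c "
from h import *
go((.4555,.1032,.0495,10.95))"
```

```text
time: 30.95
position: [0.4562, 0.1046, 0.1067]
orientation: [-180.0, -0.1, 11.2]
force: [-0.3, 0.2, -2.0]
finger_gap: 0.218
finger_force: 59.4
at [0.4562 0.1046 0.1067] [-1.7997e+02 -9.0000e-02  1.1190e+01] gap 0.218
(0.4555, 0.1032, 0.0495, 10.95) xyz [-0.005  0.006  0.286] dr [-0.    -0.001  0.003]
```

```bash
python3 -m pendant '[{"xyz":[-0.004,0.006,0.07],"dr":[0,0,0.002],"fingers":0},{"xyz":[-0.004,0.006,0.14],"dr":[0,0,0.002],"fingers":0},{"xyz":[-0.004,0.006,0.2],"dr":[0,0,0.002],"fingers":0},{"xyz":[-0.004,0.006,0.24],"dr":[0,0,0.002],"fingers":0},{"xyz":[-0.004,0.006,0.27],"dr":[0,0,0.002],"fingers":0},{"xyz":[-0.004,0.006,0.285],"dr":[0,0,0.002],"fingers":0},{"xyz":[-0.004,0.006,0.29],"dr":[0,0,0.002],"fingers":0},{"xyz":[-0.004,0.006,0.293],"dr":[0,0,0.002],"fingers":0},{"xyz":[-0.004,0.006,0.293],"dr":[0,0,0.002],"fingers":0}]'
```

```text
time: 31.85
position: [0.4552, 0.1019, 0.048]
orientation: [180.0, -0.0, 10.9]
force: [-6.0, -2.6, 12.3]
finger_gap: 0.215
finger_force: 61.3
```

Contact at the predicted height. Release, lift, return to the cup.

```bash
python3 -m pendant '[{"xyz":[0,0,0],"dr":[0,0,0],"fingers":0.4},{"xyz":[0,0,0],"dr":[0,0,0],"fingers":0.6},{"xyz":[0,0,0],"dr":[0,0,0],"fingers":0.9},{"xyz":[0,0,0],"dr":[0,0,0],"fingers":1},{"xyz":[0,0,-0.1],"dr":[0,0,0],"fingers":1},{"xyz":[0,0,-0.25],"dr":[0,0,0],"fingers":1},{"xyz":[0,0,-0.45],"dr":[0,0,0],"fingers":1},{"xyz":[0.02,0,-0.65],"dr":[0,0,0],"fingers":1},{"xyz":[0.1,-0.2,-0.65],"dr":[0,0,0],"fingers":1},{"xyz":[0.2,-0.4,-0.65],"dr":[0,0,0],"fingers":1},{"xyz":[0.3,-0.6,-0.65],"dr":[0,0,0],"fingers":1},{"xyz":[0.4,-0.8,-0.65],"dr":[0,0,0],"fingers":1},{"xyz":[0.5,-1,-0.65],"dr":[0,0,0],"fingers":1},{"xyz":[0.57,-1,-0.65],"dr":[0,0,0],"fingers":1},{"xyz":[0.57,-1,-0.65],"dr":[0,0,0],"fingers":1},{"xyz":[0.57,-1,-0.65],"dr":[0,0,0],"fingers":1}]'
python3 - <<'E'
from h import *
snap('wrist','w10')
im,d,K,T=load('w10','wrist'); P=pts(d,K,T); P[d<=0]=9
for nm,b in(('disc',(.4,.62,.04,.16,.029,.038)),('redgrip',(.42,.49,.06,.14,.062,.08)),('bluegrip',(.40,.47,.17,.25,.062,.08))):
    q=sel(P,*b); print(nm,len(q) and rect(q))
go((.5202,.3809,.14,10.95),(.5202,.3809,.0365,10.95))
E
```

```text
time: 33.45
position: [0.5292, 0.3192, 0.1764]
orientation: [180.0, 0.1, 10.9]
force: [-0.7, 0.1, 0.5]
finger_gap: 0.998
finger_force: 0.0
disc (array([522.2, 118.5]), array([110.3,  61.5]), 11.22, 7722)
redgrip (array([461.1, 107.8]), array([ 9. , 18.8]), -38.75, 181)
bluegrip (array([435., 211.]), array([19.7, 19.9]), 12.83, 513)
at [0.5291 0.3188 0.1767] [1.7997e+02 3.0000e-02 1.0830e+01] gap 1.004
(0.5202, 0.3809, 0.14, 10.95) xyz [ 0.015 -0.314  0.183] dr [ 0.     0.    -0.001]
(0.5202, 0.3809, 0.0365, 10.95) xyz [ 0.015 -0.314  0.701] dr [ 0.     0.    -0.001]
```

```bash
python3 -m pendant '[{"xyz":[0.015,-0.15,0],"dr":[0,0,0],"fingers":1},{"xyz":[0.015,-0.3,0.08],"dr":[0,0,0],"fingers":1},{"xyz":[0.015,-0.314,0.2],"dr":[0,0,0],"fingers":1},{"xyz":[0.015,-0.314,0.35],"dr":[0,0,0],"fingers":1},{"xyz":[0.015,-0.314,0.48],"dr":[0,0,0],"fingers":1},{"xyz":[0.015,-0.314,0.58],"dr":[0,0,0],"fingers":1},{"xyz":[0.015,-0.314,0.66],"dr":[0,0,0],"fingers":1},{"xyz":[0.015,-0.314,0.69],"dr":[0,0,0],"fingers":1},{"xyz":[0.015,-0.314,0.7],"dr":[0,0,0],"fingers":1},{"xyz":[0.015,-0.314,0.7],"dr":[0,0,0],"fingers":1},{"xyz":[0.015,-0.314,0.7],"dr":[0,0,0],"fingers":0.6},{"xyz":[0.015,-0.314,0.7],"dr":[0,0,0],"fingers":0.4},{"xyz":[0.015,-0.314,0.7],"dr":[0,0,0],"fingers":0},{"xyz":[0.015,-0.314,0.7],"dr":[0,0,0],"fingers":0},{"xyz":[0.015,-0.314,0.7],"dr":[0,0,0],"fingers":0},{"xyz":[0.015,-0.314,0.7],"dr":[0,0,0],"fingers":0},{"xyz":[0.015,-0.314,0.7],"dr":[0,0,0],"fingers":0}]'; python3 -m pendant '[{"xyz":[0,0,-0.05],"dr":[0,0,0],"fingers":0},{"xyz":[0,0,-0.15],"dr":[0,0,0],"fingers":0},{"xyz":[0,0,-0.3],"dr":[0,0,0],"fingers":0},{"xyz":[0,0,-0.45],"dr":[0,0,0],"fingers":0},{"xyz":[0,0,-0.6],"dr":[0,0,0],"fingers":0},{"xyz":[0,0,-0.75],"dr":[0,0,0],"fingers":0},{"xyz":[0,0.1,-0.75],"dr":[0,0,0],"fingers":0},{"xyz":[-0.03,0.3,-0.75],"dr":[0,0,0],"fingers":0},{"xyz":[-0.06,0.5,-0.75],"dr":[0,0,0],"fingers":0},{"xyz":[-0.1,0.7,-0.75],"dr":[0,0,0],"fingers":0},{"xyz":[-0.12,0.9,-0.75],"dr":[0,0,0],"fingers":0},{"xyz":[-0.13,1,-0.75],"dr":[0,0,0],"fingers":0},{"xyz":[-0.13,1,-0.75],"dr":[0,0,0],"fingers":0},{"xyz":[-0.13,1,-0.75],"dr":[0,0,0],"fingers":0}]'; python3 -c "
from h import *
go((.5443,.1235,.15,10.95),(.5443,.1235,.0725,10.95))"
```

```text
time: 35.2
position: [0.5207, 0.3819, 0.0374]
orientation: [180.0, -0.0, 10.9]
force: [0.1, -2.1, 4.4]
finger_gap: 0.257
finger_force: 58.7
time: 36.6
position: [0.5324, 0.1808, 0.187]
orientation: [-180.0, 0.0, 10.9]
force: [0.3, 1.2, -2.6]
finger_gap: 0.26
finger_force: 59.4
at [0.5324 0.1808 0.187 ] [-1.7997e+02  1.0000e-02  1.0860e+01] gap 0.26
(0.5443, 0.1235, 0.15, 10.95) xyz [0.005 0.292 0.185] dr [-0.     0.    -0.001]
(0.5443, 0.1235, 0.0725, 10.95) xyz [0.005 0.293 0.573] dr [-0.     0.    -0.001]
```

```bash
python3 -m pendant '[{"xyz":[0,0.1,0],"dr":[0,0,0],"fingers":0},{"xyz":[0.005,0.22,0.03],"dr":[0,0,0],"fingers":0},{"xyz":[0.005,0.3,0.1],"dr":[0,0,0],"fingers":0},{"xyz":[0.005,0.3,0.2],"dr":[0,0,0],"fingers":0},{"xyz":[0.005,0.3,0.3],"dr":[0,0,0],"fingers":0},{"xyz":[0.005,0.3,0.4],"dr":[0,0,0],"fingers":0},{"xyz":[0.005,0.3,0.48],"dr":[0,0,0],"fingers":0},{"xyz":[0.005,0.3,0.53],"dr":[0,0,0],"fingers":0},{"xyz":[0.005,0.3,0.56],"dr":[0,0,0],"fingers":0},{"xyz":[0.005,0.3,0.573],"dr":[0,0,0],"fingers":0},{"xyz":[0.005,0.3,0.573],"dr":[0,0,0],"fingers":0}]'
```

```text
time: 37.7
position: [0.5451, 0.1222, 0.0725]
orientation: [-180.0, -0.0, 10.9]
force: [-0.0, 0.7, -2.4]
finger_gap: 0.255
finger_force: 59.4
```

```bash
python3 -m pendant '[{"xyz":[0,0,0.003],"dr":[0,0,0],"fingers":0},{"xyz":[0,0,0.006],"dr":[0,0,0],"fingers":0},{"xyz":[0,0,0.006],"dr":[0,0,0],"fingers":0}]'
```

```text
time: 38.0
position: [0.5453, 0.122, 0.0716]
orientation: [180.0, -0.1, 10.9]
force: [-0.2, 0.6, -1.3]
finger_gap: 0.256
finger_force: 59.5
```

```bash
python3 -m pendant '[{"xyz":[0,0,0.003],"dr":[0,0,0],"fingers":0},{"xyz":[0,0,0.005],"dr":[0,0,0],"fingers":0},{"xyz":[0,0,0.005],"dr":[0,0,0],"fingers":0}]'; python3 -m pendant '[{"xyz":[0,0,0],"dr":[0,0,0],"fingers":0.4},{"xyz":[0,0,0],"dr":[0,0,0],"fingers":0.6},{"xyz":[0,0,0],"dr":[0,0,0],"fingers":0.9},{"xyz":[0,0,0],"dr":[0,0,0],"fingers":1},{"xyz":[0,0,-0.1],"dr":[0,0,0],"fingers":1},{"xyz":[0,0,-0.25],"dr":[0,0,0],"fingers":1},{"xyz":[0,0,-0.45],"dr":[0,0,0],"fingers":1},{"xyz":[0,0,-0.65],"dr":[0,0,0],"fingers":1},{"xyz":[-0.15,0,-0.8],"dr":[0,0,0],"fingers":1},{"xyz":[-0.3,0.1,-0.9],"dr":[0,0,0],"fingers":1},{"xyz":[-0.4,0.2,-0.95],"dr":[0,0,0],"fingers":1},{"xyz":[-0.4,0.3,-0.95],"dr":[0,0,0],"fingers":1},{"xyz":[-0.4,0.3,-0.95],"dr":[0,0,0],"fingers":1},{"xyz":[-0.4,0.3,-0.95],"dr":[0,0,0],"fingers":1}]'
python3 - <<'E'
from h import *
snap('wrist','w11')
im,d,K,T=load('w11','wrist'); P=pts(d,K,T); P[d<=0]=9
for nm,b in(('redknob',(.5,.58,.08,.16,.08,.1)),('redgrip',(.42,.49,.06,.14,.062,.08)),('bluegrip',(.40,.47,.17,.25,.062,.08)),('blueknob',(.49,.57,.18,.27,.08,.1)),('disc',(.4,.62,.04,.16,.029,.038)),('cross',(.40,.57,-.23,-.13,.0105,.018)),('bars',(.40,.57,-.31,-.232,.0105,.018))):
    q=sel(P,*b)
    if len(q): print(nm,*rect(q),np.median(q[:,2]).round(4))
im,d,K,T=load('w2','wrist'); P=pts(d,K,T); P[d<=0]=9
for nm,b in(('bluegrip0',(.40,.47,.17,.25,.062,.08)),('blueknob0',(.49,.57,.18,.27,.08,.1))): print(nm,*rect(sel(P,*b)))
E
```

```text
time: 38.3
position: [0.5458, 0.122, 0.0713]
orientation: [180.0, -0.1, 10.9]
force: [-1.4, -2.2, 5.6]
finger_gap: 0.26
finger_force: 60.3
time: 39.7
position: [0.4777, 0.048, 0.26]
orientation: [-180.0, 0.0, 10.8]
force: [0.6, 0.5, -0.0]
finger_gap: 0.996
finger_force: 0.0
redknob [544.7 119.6] [23.1 24. ] 10.21 670 0.0855
redgrip [455.1 101.1] [20.4 20. ] 9.62 412 0.0691
bluegrip [434.3 209.3] [20.7 20.2] 8.3 436 0.069
blueknob [527.3 230.1] [24.  24.4] 7.75 732 0.0855
disc [504.5 114.6] [71.5 60.2] 11.1 2502 0.0344
cross [ 487.  -178.6] [110.2  61.4] 3.19 4941 0.0141
bars [ 486.3 -271.4] [110.1  62.5] 1.14 4782 0.014
bluegrip0 [434.8 209.8] [19.6 19.8] 10.58 430
blueknob0 [527.2 230.1] [23.4 24.5] 10.84 694
```

View pics/w11.png

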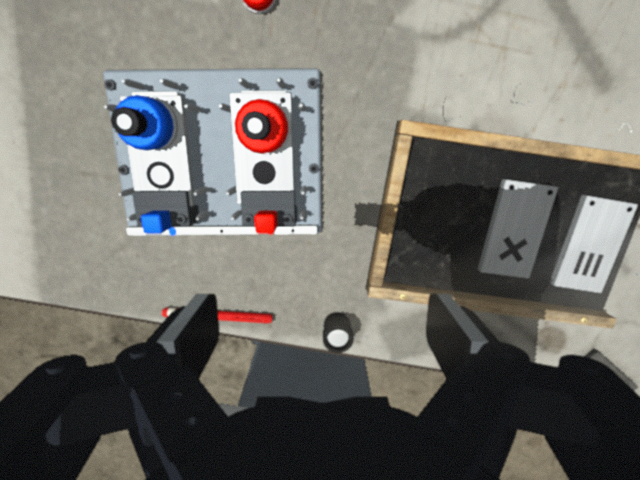

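The picture shows everything in place: disc in the red bay at (263,172), keeper at (265,222), cup at (258,125), and cross in the middle of the galley at (518,230). All are within 2 mm of target or start.

```bash
python3 -c "
from rig import r
print(r.sign_off())"
```

```text
the job is handed in; nothing more can be done
None
```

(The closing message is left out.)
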